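# Clamp a box section for drilling with a forked clamp bar

### The job

Clamp the steel box section down on the T-slot plate so it can be drilled: lay the forked clamp bar flat on it, slide it fork first under the washer and across onto the heel block until the bottom of its slot comes up fully home against the stud, then swing the eccentric lever over and down to its stop so that the bar is held tight. The bar must bridge straight and level from box section to heel block; do not shift the box section from its stops and leave everything else where it is.

Things in the scene. Friction and masses are not known exactly. Their poses are not given: they have to be found in the camera images.
- plate: Fixed grey T-slot plate, 240 x 160 x 25 mm thick, on the bench, its yaw varying. Origin: centre of its underside; x along its length, from the box section towards stud and heel block; z up. Stud, heel block, washer and lever stand on its x centre line; two low steel stops (tops 39 mm above the bench) stand against the box section's +x side, 50 mm either side of that line.
- stud (a point): On the axis of the vertical steel stud (12 mm diameter, on the centre line, 30 mm to +x of the plate's centre), 65 mm above the bench, level with the tops of box section and heel block. Axes as the plate's. From here the box section's top reaches from x = -130 to -30 mm, the heel block's flat top from x = +30 to +60 mm.
- heel_block: Dark steel step block fixed on the plate, 48 x 46 mm, 40 mm high (its flat top 65 mm above the bench, 30 mm long and 46 mm wide; lower steps fall away behind, +x). Origin: centre of its underside; axes as the plate's.
- washer: Steel washer on the stud, 28 mm diameter, 4 mm thick; origin at the centre of its underside. With the lever up it is 4 to 6 mm above the top of a bar lying on the supports; the lever's cam drives it down as the lever swings, and it presses the bar when the lever is at its stop.
- cam_lever (a joint): Eccentric lever on the stud, 97 mm from pivot to tip, steel with a round black grip 17 mm thick from 50 mm outwards. 0 = upright (loose, starts up to 0.4); swings in the plate's x-z plane over and down towards the heel block (+x) to its stop at 1.4 rad (tight), where it points slightly upward. Stays where left; takes about 3 N at the grip.
- lever_pivot (a point): Centre of the lever's hinge on the stud's axis, 108 mm above the bench; the hinge runs along the plate's y.
- lever_tip (a point): The free end of the lever's black grip, 97 mm from the pivot.
- box_section: Loose steel rectangular tube lying on the plate against the stops, 100 mm wide (plate's x), 140 mm long (plate's y), 40 mm high, wall 4 mm, open ends, 1.1 kg. Origin: centre of its underside, 25 mm above the bench; top 65 mm above the bench. Two pilot holes are marked near one end. It must not be shifted.
- clamp_bar: Forked clamp bar: dark steel flat bar 150 x 44 x 16 mm, 0.43 to 0.7 kg; a slot 20 mm wide, 95 mm deep, open at the +x end, leaves two 12 mm prongs; the 55 mm at the -x end (nose) is solid. Origin: centre of its underside; x along it towards the open fork. Centre of mass 11 mm to -x of the origin. Lies on the bench left or right of the plate. Fitted, its x points as the plate's x.
- bar_nose (a point): Middle of the bar's solid end, on its underside (75 mm behind the origin). Sliding the bar over the supports takes 2 to 6 N; the stud stops it firmly.
- bar_slot_end (a point): Middle of the flat bottom of the bar's slot, on its underside (20 mm behind the origin); fully home it is 6 mm from the stud's axis.
- bar_fork_end (a point): Middle of the open mouth of the bar's fork, on its underside (75 mm ahead of the origin).
- closed_strap: Bystander: a plain clamp strap of the same dark steel and size as the bar, 150 x 44 x 16 mm, but its slot is closed at both ends; on the bench on the other side of the plate. Origin: centre of its underside.
- spare_step_block: Bystander: stepped dark steel block, 60 x 46 x 50 mm, on the bench behind the plate.
- spare_t_nut: Bystander: small steel T-nut, 34 x 22 x 16 mm, lying on the plate beside the heel block.
- wrench: Bystander: steel wrench, 190 mm long, on the bench.
- chuck_key: Bystander: T-shaped drill chuck key, 90 x 80 mm, on the bench between the robot and the plate.
- oil_bottle: Bystander: yellow oil bottle, 190 mm high.
- grease_tin: Bystander: low grease tin, 90 mm diameter, 75 mm high.
- hammer: Bystander: hammer, 270 mm long, lying at the left.
- try_square: Bystander: L-shaped steel try square, 115 x 80 x 15 mm, lying on the bench between the robot and the plate.
Not all that is in view belongs to the job. What is shaped like the clamp_bar but green or white is not meant. What is shaped like the box_section but green is not meant.

How it is judged:
On the way:
1. with the lever still up, the bar lies across the box section and the heel block, straight along the plate, the bottom of its slot home against the stud (horizontal distance between bar_slot_end and stud below 0.0105 m and x of bar_slot_end in the frame of stud below 0 m and angle between the x axis of clamp_bar and the x axis of plate, either way round below 0.1 rad and angle between the z axis of clamp_bar and the z axis of plate, either way round below 0.05 rad and contact force between clamp_bar and heel_block above 0.2 N and contact force between clamp_bar and box_section above 0.2 N and value of joint cam_lever below 0.9 rad), for 0.2 s.
At the end, for the whole second after the job is handed in: Bar resting on box section and heel block, level within 0.05 rad and along the plate within 0.1 rad, slot bottom within 10.5 mm of the stud axis (6 is contact), nose on the box section; lever at 1.28 rad or more, washer pressing the bar over 3 N; box section moved under 6 mm; bar at rest (horizontal distance between bar_slot_end and stud below 0.0105 m and x of bar_slot_end in the frame of stud below 0 m and angle between the x axis of clamp_bar and the x axis of plate, either way round below 0.1 rad and angle between the z axis of clamp_bar and the z axis of plate, either way round below 0.05 rad and contact force between clamp_bar and heel_block above 0.2 N and contact force between clamp_bar and box_section above 0.2 N and contact force between clamp_bar and washer above 3 N and value of joint cam_lever above 1.28 rad and distance of box_section from where it was at the start of the episode below 0.006 m and linear speed of clamp_bar below 0.02 m/s); the robot touches nothing.
It fails at once if the box section is shifted by more than 10 mm (distance of box_section from where it was at the start of the episode above 0.01 m).
It fails at once if a bystander (strap, step block, T-nut, wrench, try square, chuck key, bottle, tin or hammer) is moved by more than 20 mm (distance of any of closed_strap, spare_step_block, spare_t_nut, wrench, chuck_key, oil_bottle, grease_tin, hammer, try_square from where it was at the start of the episode above 0.02 m).
It also fails if it takes over 66 s, if anything falls off the work surface, if the arm or the gripper's body presses on something with over 40 N, if the wrist force passes 120 N, or if a joint passes its speed limit or range.

### The arm

A 7-joint arm with a two-finger parallel gripper is mounted at the origin on the work surface. World frame = base frame: x ahead of the robot, y to its left, z up, the work surface at z = 0. Lengths are in m, angles in rad, forces in N, time in s.
With the tool pointing down it reaches from about 0.4 to 0.85 m from the base axis. Payload 10.4 kg.
Tool frame: the origin (TCP) lies midway between the tips of the shut fingers; the grasp point (between the pads) lies r.grip_point_offset behind it (r.grip_point_offset is the distance from the TCP to the grasp point, in m); z points along the fingers, y is the line along which they close (so a half turn about z gives the same grasp; the last joint's range is limited). The gripper opens to 87 mm and grips with 3 to 60 N. Pads are 19 mm wide; open, the fingers measure 117 mm over their backs; the gripper's body (75 mm by 190 mm) begins 51 mm behind the grasp point.
Start: joints at [1.232, 0.332, -0.065, 1.46, 0.022, 1.35, -0.088], TCP at [0.194, -0.594, 0.185] pointing down, gripper open.
Joint ranges: [-2.6, 2.6], [-0.5, 2.12], [-1.47, 1.34], [0.16, 2.42], [-1.27, 4.41], [0.06, 2.06], [-2.6, 2.6]. Speed limits (rad/s): [2.22, 2.22, 2.79, 2.79, 3.14, 3.14, 3.14].

### API

Orientations are given as a unit quaternion [x, y, z, w].
In Python, from bench import r gives the robot as it stands.
- The arm moves only by the tool play_rows, never from a script. Its arguments are lists of equal length, an entry for each row: "claw": the closure, from 0 (fully open) to 1 (shut); "delta_pos": the shift along the tool's x, y, z scaled (see below), a list of three; "delta_rot": the turn, a rotation vector about the tool's x, y, z scaled (see below), a list of three. A call has 1 to 8 rows; each row shifts and turns the commanded pose from where the row before left it, along the tool's axes as they then stand; what a row does not reach is not made up. The controller multiplies each number of a shift by 200 mm and each number of a turn by pi rad. A row lasts 1/10 s, in which the tool goes at most 50 mm and 8.59 degrees, less where a joint would pass 70% of its speed; a pose out of reach is approached as far as the arm can. A call with a number of a shift or a turn outside -1 to 1 is refused whole. A call with a gripper value outside its range is refused whole. The fingers move at their own pace and stop on an object; "squeeze" is the grip in N (left out, the last holds). Time passes only in rows, so rows that do not move let the fingers close. It gives the time, the measured TCP pose, the force, the opening and the grip force at its end, in the units of the state.
- r.read_state(): the state, without advancing time (a new reading comes with each control period).
- r.camera(name): name is "side" or "top" or "wrist"; returns a dict with "pixels" (384x512x3 uint8, red, green, blue), "camera_matrix" (3x3 intrinsics, pixels), "cam_to_world" (4x4, takes a point from camera to world coordinates); the wrist camera has in their place "hand_eye" (4x4, takes a point from camera to tool coordinates, whose origin is the TCP and whose axes are the flange's). Camera axes: x right, y up, looking along -z (the intrinsics and any distortion apply to the point x, -y, -z); pixel columns grow to the right and rows downward; lengths in m; the calibration is good to about 2 mm. A picture is of the moment at which its call begins: read the wrist's pose just before it. There is no depth.
- r.close_job(): hands the job in; it is judged then, once.
The state is a dict: "time": time; "joint_positions": joint angles; "joint_vel": joint speeds; "joint_torque": joint torques, N m; "ee_pos": TCP position; "eef_rot": TCP orientation; "ft_force": force on the tool from outside, world axes, zero at the start; "torque": the same for the moment, N m; "width": finger opening in m; "grip_force": force on a finger pad.
Only numpy, scipy, OpenCV 4.12 (cv2) and the standard library are available. Lean on these libraries where they do the work, as an engineer would, in place of code of your own. Each camera call takes 0.05 s, during which the arm holds its last target. There are 200 camera calls.

## Working session

There is one attempt and no reset: what is moved stays moved. The work goes in short steps, Python scripts to look and compute and a tool call to move; the robot and the scene stay as the last step left them, time stands still between calls to the robot, and variables do not carry over. Pictures are saved under pics/ and viewed, at most 10 in all, crops included, and the job is handed in when it is done.

Besides the shell and the picture viewer there is one more tool, called as a command line: name --argument value ..., lists and objects as JSON in quotes. play_rows: Moves the arm, as the interface text tells. Shifts and turns lie within -1 to 1; 1 stands for 200 mm of shift or pi rad of turn. Its arguments: {"type":"object","properties":{"claw":{"type":"array"},"delta_pos":{"type":"array"},"delta_rot":{"type":"array"},"squeeze":{"type":"number"}},"required":["claw","delta_pos","delta_rot"]}

```bash
ls; mkdir -p pics
cat > h.py <<'E'
import numpy as np, cv2
from bench import r
from scipy.spatial.transform import Rotation as R
def cam(n):
    s=r.read_state(); c=r.camera(n)
    if n=="wrist":
        T=np.eye(4);T[:3,:3]=R.from_quat(s["eef_rot"]).as_matrix();T[:3,3]=s["ee_pos"]
        c["cam_to_world"]=T@np.array(c["hand_eye"])
    return c
def save(c,f,crop=None,k=1):
    p=c["pixels"][:,:,::-1]
    if crop: x0,y0,x1,y1=crop;p=p[y0:y1,x0:x1]
    cv2.imwrite(f,cv2.resize(p,None,fx=k,fy=k,interpolation=cv2.INTER_CUBIC))
def ray(c,uv):
    K=np.array(c["camera_matrix"]);T=np.array(c["cam_to_world"])
    d=np.linalg.inv(K)@[uv[0],uv[1],1]; d=T[:3,:3]@(d*[1,-1,-1]); return T[:3,3],d/np.linalg.norm(d)
def onz(c,uv,z):
    o,d=ray(c,uv); return o+d*(z-o[2])/d[2]
def proj(c,P):
    T=np.array(c["cam_to_world"]);p=T[:3,:3].T@(np.array(P)-T[:3,3]);p=p*[1,-1,-1];q=np.array(c["camera_matrix"])@p;return q[:2]/q[2]
def tri(c1,u1,c2,u2):
    o1,d1=ray(c1,u1);o2,d2=ray(c2,u2)
    t=np.linalg.lstsq(np.c_[d1,-d2],o2-o1,rcond=None)[0];a=o1+t[0]*d1;b=o2+t[1]*d2
    return (a+b)/2,np.linalg.norm(a-b)
E
python3 - <<'E'
from h import *
import pickle
d={}
for n in("top","side"):
    c=cam(n);d[n]=c;print(n,{k:np.round(v,3).tolist() for k,v in c.items() if k!="pixels"})
pickle.dump(d,open("c0.pkl","wb"))
im=np.vstack([d["top"]["pixels"]]);save(d["top"],"pics/t.png",k=1.5);save(d["side"],"pics/s.png",k=1.5)
print(r.read_state(),r.grip_point_offset)
E
```

```text
pics
top {'camera_matrix': [[475.832, 0.0, 252.457], [0.0, 475.832, 192.843], [0.0, 0.0, 1.0]], 'cam_to_world': [[-0.02, 0.991, -0.135, 0.277], [-1.0, -0.02, -0.003, 0.085], [-0.005, 0.135, 0.991, 1.592], [0.0, 0.0, 0.0, 1.0]]}
side {'camera_matrix': [[463.52, 0.0, 258.19], [0.0, 463.52, 194.422], [0.0, 0.0, 1.0]], 'cam_to_world': [[-0.855, 0.297, -0.426, -0.216], [-0.519, -0.5, 0.693, 1.205], [-0.007, 0.814, 0.581, 1.096], [0.0, 0.0, 0.0, 1.0]]}
{'time': 0.1, 'joint_positions': array([ 1.23242411,  0.33279214, -0.0646967 ,  1.46085957,  0.02160051,
        1.34989681, -0.08848337]), 'joint_vel': array([ 0.00029867, -0.00237219, -0.00129556, -0.00076686,  0.00012266,
       -0.00020076,  0.00201648]), 'joint_torque': array([ 1.02551112e-03, -6.24546504e+01,  2.44979927e-02, -3.90719640e+01,
       -6.15658890e-02,  3.66814819e-02,  4.30594525e-05]), 'ee_pos': array([ 0.19396436, -0.59372641,  0.18474277]), 'eef_rot': array([ 9.87559078e-01,  1.57247166e-01, -1.28086646e-04, -6.17080415e-04]), 'ft_force': array([ 0.46344759,  0.38505304, -1.19395727]), 'torque': array([ 0.00027466, -0.01855157,  0.03075474]), 'grip_force': 0.0, 'width': 0.08706946077934752} 0.0187
```

View pics/t.png

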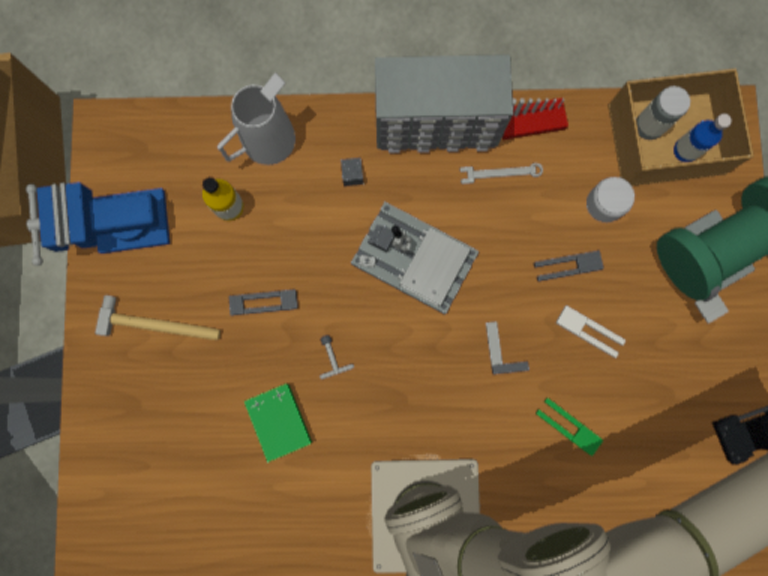

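View pics/s.png

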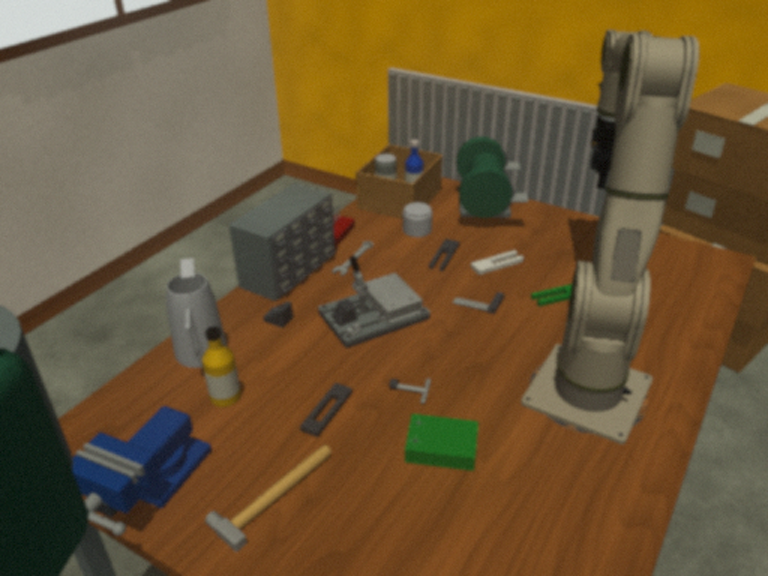

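The top view shows the bar candidates, in enlarged-picture pixels:
- Dark fork at (570,265), slot open to the left.
- White fork at (590,330) and green fork at (570,425), both excluded by colour.
- Dark strap at (263,302), excluded because its slot is closed at both ends.

The dark fork fits. The plate is at (415,257), with the box section lower right, the heel block at (383,238) and the lever at (397,232). The green box at (278,422) isn't meant. Next I'll confirm the dark fork in a crop and get coarse measurements.

Run:
```python
from h import *
import pickle
d=pickle.load(open("c0.pkl","rb"));t=d["top"];s=d["side"]
a=cv2.resize(t["pixels"][120:225,225:425],None,fx=4,fy=4,interpolation=cv2.INTER_CUBIC)[:,:,::-1]
cv2.imwrite("pics/crop.png",a)
# dark neutral mask at bar
p=t["pixels"].astype(int);x0,y0,x1,y1=345,155,415,195
q=p[y0:y1,x0:x1];m=((q.max(2)<110)&(q.max(2)-q.min(2)<25)).astype(np.uint8)
n,l,st,ce=cv2.connectedComponentsWithStats(m);print(st,ce)
ys,xs=np.nonzero(m);pts=np.c_[xs+x0,ys+y0].astype(np.float32)
rc=cv2.minAreaRect(pts);print(rc);b=cv2.boxPoints(rc)
print([onz(t,u,.016).round(3) for u in b], onz(t,rc[0],.016))
for nme,u in(("box",(436/1.5,268/1.5)),("heel",(383/1.5,238/1.5))):print(nme,onz(t,u,.065))
```

```text
[[   0    0   70   40 2414]
 [  11   12   46   20  386]] [[34.05716653 19.24026512]
 [37.26943005 21.12435233]]
((378.6360168457031, 176.76144409179688), (12.692085266113281, 44.650821685791016), 79.87532806396484)
[array([ 0.547, -0.258,  0.016]), array([ 0.57 , -0.407,  0.016]), array([ 0.528, -0.412,  0.016]), array([ 0.504, -0.263,  0.016])] [ 0.53708109 -0.33472703  0.016     ]
box [ 0.52866758 -0.03575203  0.065     ]
heel [0.59734909 0.0777325  0.065     ]
```

View pics/crop.png

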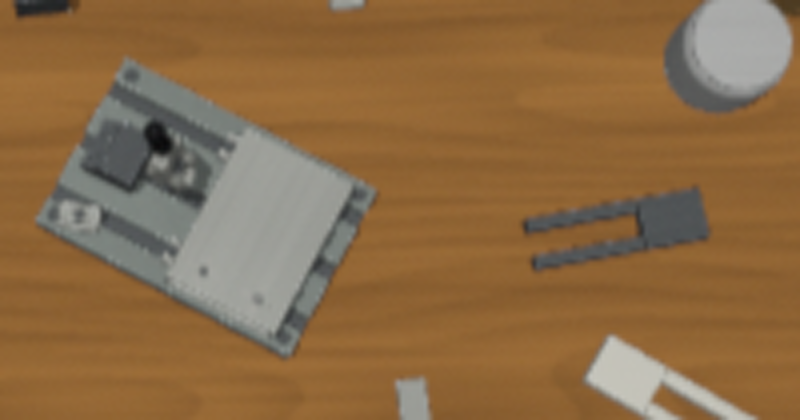

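The crop confirms it: the dark fork with its nose at crop (672,218) and its mouth to the left. The stud, lever and washer are at crop (175,160) and the heel block at (118,155).

```bash
cat >> h.py <<'E'
def go(P,yaw=None,n=None):
    """print the rows: shift to P in present tool axes, then turn (deg world yaw of tool x)"""
    s=r.read_state();M=R.from_quat(s["eef_rot"]).as_matrix()
    y0=np.degrees(np.arctan2(M[1,0],M[0,0]));v=M.T@(np.array(P)-s["ee_pos"]);L=np.linalg.norm(v)
    n=n or int(np.ceil(L/.045)) or 1
    print("now",s["ee_pos"].round(4),"yaw",y0.round(2),"tilt",M[:,2].round(4),"t",s["time"],"w",s["width"])
    print("shift rows",n,"each",(v/n/.2).round(4).tolist())
    if yaw is not None:
        w=(R.from_matrix(M).inv()*R.from_euler("ZX",[yaw,180],degrees=True)).as_rotvec();k=max(1,int(np.ceil(np.degrees(np.linalg.norm(w))/8.2)))
        print("turn rows",k,"each",(w/k/np.pi).round(4).tolist())
E
python3 - <<'E'
from h import *
c=cam("wrist");print(np.round(c["hand_eye"],3),c["camera_matrix"])
go([.194,-.594,.35]);go([.53,-.37,.185],99)
E
```

```text
[[-0.     0.958  0.286  0.078]
 [ 1.    -0.     0.002  0.001]
 [ 0.002  0.286 -0.958 -0.199]
 [ 0.     0.     0.     1.   ]] [[280.78196515   0.         249.56698219]
 [  0.         280.78196515 194.26785549]
 [  0.           0.           1.        ]]
now [ 0.194  -0.5938  0.1849] yaw 18.1 tilt [-4.e-04  1.e-03 -1.e+00] t 0.15 w 0.08688041126775267
shift rows 4 each [-0.0001, 0.0, -0.2064]
now [ 0.194  -0.5938  0.1849] yaw 18.1 tilt [-4.e-04  1.e-03 -1.e+00] t 0.15 w 0.08688041126775267
shift rows 9 each [0.216, -0.0602, -0.0]
turn rows 10 each [-0.0, -0.0, -0.0449]
```

play_rows --claw '[0, 0, 0, 0, 0, 0, 0]' --delta_pos '[[0, 0, -0.22], [0, 0, -0.22], [0, 0, -0.22], [0, 0, -0.22], [0.216, -0.06, 0], [0.216, -0.06, 0], [0.216, -0.06, 0]]' --delta_rot '[[0, 0, 0], [0, 0, 0], [0, 0, 0], [0, 0, 0], [0, 0, 0], [0, 0, 0], [0, 0, 0]]'

```text
time: 0.85
ee_pos: [0.3072, -0.5187, 0.3615]
eef_rot: [0.988, 0.157, 0.0, 0.0]
ft_force: [0.3, -0.0, -1.0]
width: 0.0868
grip_force: 0.0
```

play_rows --claw '[0, 0, 0, 0, 0, 0]' --delta_pos '[[0.216, -0.06, 0], [0.216, -0.06, 0], [0.216, -0.06, 0], [0.216, -0.06, 0], [0.216, -0.06, 0], [0.216, -0.06, 0]]' --delta_rot '[[0, 0, 0], [0, 0, 0], [0, 0, 0], [0, 0, 0], [0, 0, 0], [0, 0, 0]]'

```text
time: 1.45
ee_pos: [0.5314, -0.3695, 0.3613]
eef_rot: [0.988, 0.157, -0.0, -0.0]
ft_force: [0.7, -0.3, 0.4]
width: 0.0871
grip_force: 0.0
```

play_rows --claw '[0, 0, 0, 0, 0, 0, 0, 0]' --delta_pos '[[0, 0, 0], [0, 0, 0], [0, 0, 0], [0, 0, 0], [0, 0, 0], [0, 0, 0], [0, 0, 0], [0, 0, 0]]' --delta_rot '[[0, 0, -0.045], [0, 0, -0.045], [0, 0, -0.045], [0, 0, -0.045], [0, 0, -0.045], [0, 0, -0.045], [0, 0, -0.045], [0, 0, -0.045]]'

```text
time: 2.25
ee_pos: [0.5301, -0.3707, 0.3611]
eef_rot: [0.748, 0.664, -0.0, -0.0]
ft_force: [-0.3, -0.8, 0.2]
width: 0.0873
grip_force: 0.0
```

play_rows --claw '[0, 0, 0, 0, 0]' --delta_pos '[[0, 0, 0.2], [0, 0, 0.2], [0, 0, 0.2], [0, 0, 0], [0, 0, 0]]' --delta_rot '[[0, 0, -0.045], [0, 0, -0.045], [0, 0, 0], [0, 0, 0], [0, 0, 0]]'

```text
time: 2.75
ee_pos: [0.53, -0.3708, 0.2423]
eef_rot: [0.649, 0.761, -0.0, -0.0]
ft_force: [0.1, 0.1, 1.2]
width: 0.0873
grip_force: 0.0
```

Run:
```python
from h import *
import pickle
c=cam("wrist");pickle.dump(c,open("w1.pkl","wb"));save(c,"pics/w1.png",k=1.5)
s=r.read_state();print(s["ft_force"]);go([.53,-.37,.24],99)
```

```text
[-0.24658531  0.10070944  1.22697486]
now [ 0.5309 -0.3711  0.2438] yaw 99.05 tilt [ 0.0021 -0.0013 -1.    ] t 2.8 w 0.08708724743073748
shift rows 1 each [0.0061, -0.0034, 0.0191]
turn rows 1 each [0.0006, 0.0005, 0.0003]
```

View pics/w1.png

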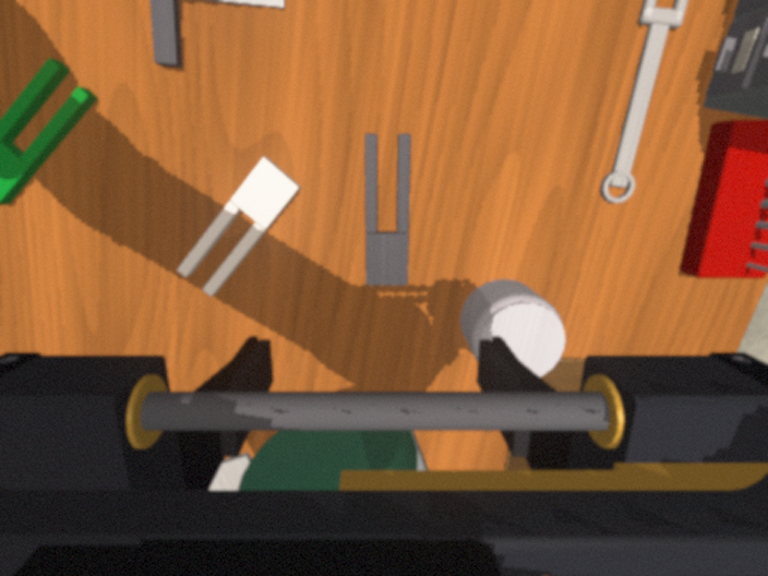

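The wrist view shows the bar at (388,210), with its mouth at row 133 and nose at row 284. The grease tin is close to the nose at (520,330). I'll measure the bar, its height and the tin's clearance.

Run:
```python
from h import *
import pickle
c=pickle.load(open("w1.pkl","rb"));t=pickle.load(open("c0.pkl","rb"))["top"]
p=c["pixels"].astype(int);x0,y0,x1,y1=230,80,290,198
q=p[y0:y1,x0:x1];m=((q.max(2)<120)&(q.max(2)-q.min(2)<22)).astype(np.uint8)
n,l,st,ce=cv2.connectedComponentsWithStats(m);i=1+st[1:,4].argmax();print(st[i])
ys,xs=np.nonzero(l==i);pts=np.c_[xs+x0,ys+y0].astype(np.float32)
rc=cv2.minAreaRect(pts);print(rc);b=cv2.boxPoints(rc)
W=[onz(c,u,.016) for u in b];print(np.round(W,4))
for k in range(4):print(np.linalg.norm(W[k]-W[k-1]).round(4),end=" ")
# per-row edges of the nose and prongs
for y in (95,110,130,150,165,175,182,185,188):
    xx=xs[ys==y-y0]+x0;print(y,xx.min() if len(xx) else 0,xx.max() if len(xx) else 0,len(xx))
mid=lambda u:np.mean(u,0)
# height: centre by two views; top rect centre
print("tri",tri(c,rc[0],t,(378.64,176.76)))
tn=onz(t,(612/1.5,197/1.5),.075);print("tin",tn)
```

```text
[  15   11   28   99 1511]
((258.5, 140.0), (98.0, 27.0), 90.0)
[[ 0.5062 -0.2682  0.016 ]
 [ 0.5442 -0.2621  0.016 ]
 [ 0.5702 -0.4047  0.016 ]
 [ 0.5283 -0.4114  0.016 ]]
0.1449 0.0385 0.145 0.0425 95 266 271 6
110 245 271 9
130 245 271 10
150 245 271 12
165 245 270 26
175 245 270 26
182 245 270 26
185 245 270 26
188 245 270 26
tri (array([ 0.5360351 , -0.33253111,  0.02371426]), np.float64(0.0005419922294850968))
tin [ 0.67582358 -0.42325521  0.075     ]
```

Run:
```python
from h import *
go([.540,-.357,.12],99.3)
```

```text
now [ 0.5309 -0.3711  0.2438] yaw 99.05 tilt [ 0.0021 -0.0013 -1.    ] t 2.8 w 0.08708724743073748
shift rows 3 each [0.0211, 0.0184, 0.2064]
turn rows 1 each [0.0006, 0.0005, -0.0014]
```

play_rows --claw '[0, 0, 0, 0, 0]' --delta_pos '[[0.021, 0.018, 0.206], [0.021, 0.018, 0.206], [0.021, 0.018, 0.206], [0, 0, 0], [0, 0, 0]]' --delta_rot '[[0, 0, 0], [0, 0, 0], [0, 0, -0.0014], [0, 0, 0], [0, 0, 0]]'

```text
time: 3.3
ee_pos: [0.54, -0.3573, 0.1207]
eef_rot: [0.647, 0.762, 0.0, 0.001]
ft_force: [0.4, -0.4, 0.4]
width: 0.0873
grip_force: 0.0
```

Run:
```python
from h import *
import pickle
c1=pickle.load(open("w1.pkl","rb"));c=cam("wrist");pickle.dump(c,open("w2.pkl","wb"))
def meas(c,win):
    x0,y0,x1,y1=win;q=c["pixels"][y0:y1,x0:x1].astype(int);m=((q.max(2)<120)&(q.max(2)-q.min(2)<22)).astype(np.uint8)
    n,l,st,ce=cv2.connectedComponentsWithStats(m);i=1+st[1:,4].argmax();ys,xs=np.nonzero(l==i);ys+=y0;xs+=x0
    print(st[i]+[x0,y0,0,0,0])
    prong=[y for y in np.unique(ys) if (ys==y).sum()<.7*(xs.max()-xs.min()+1)]
    se=max(prong)+.5 if prong else None
    return xs.mean(),ys.min()-.5,se,ys.max()+.5,ys,xs
a=meas(c1,(230,80,290,198));
u=proj(c,[.537,-.335,.016]);print("exp",u)
b=meas(c,(int(u[0])-40,int(u[1])-95,int(u[0])+40,int(u[1])+75))
print(a[:4],b[:4])
for k,nm in((1,"fork"),(2,"slot"),(3,"nose")):
    P,e=tri(c1,(a[0],a[k]),c,(b[0],b[k]));print(nm,P.round(4),e.round(4),"onz",onz(c,(b[0],b[k]),.016).round(4),onz(c1,(a[0],a[k]),.016).round(4))
ys,xs=b[4:]
for f in(.05,.3,.6,.9):
    y=int(b[1]+f*(b[3]-b[1]));xx=xs[ys==y];print(y,xx.min(),xx.max())
go([.5403,-.3567,.12],99.3)
```

```text
[ 245   91   28   99 1511]
exp [250.74148089 163.64019991]
[ 231   93   40  134 3278]
(np.float64(258.5506287227002), np.float64(90.5), np.float64(189.5), np.float64(189.5)) (np.float64(249.8804148871263), np.float64(92.5), np.float64(180.5), np.float64(226.5))
fork [ 0.5246 -0.264   0.0216] 0.0019 onz [ 0.5242 -0.2629  0.016 ] [ 0.5251 -0.2645  0.016 ]
slot [ 0.4866 -0.1336  0.9823] 0.0356 onz [ 0.5391 -0.3539  0.016 ] [ 0.5494 -0.4088  0.016 ]
nose [ 0.5489 -0.4093  0.0141] 0.0013 onz [ 0.5481 -0.4085  0.016 ] [ 0.5494 -0.4088  0.016 ]
99 231 270
132 231 269
172 232 268
213 232 267
now [ 0.5406 -0.3578  0.1217] yaw 99.31 tilt [ 0.0039 -0.0026 -1.    ] t 3.35 w 0.08697764444775427
shift rows 1 each [0.0056, -0.0005, 0.0085]
turn rows 1 each [0.0011, 0.001, 0.0001]
```

play_rows --claw '[0, 0, 0, 0, 0, 0]' --delta_pos '[[0, 0, 0.15], [0, 0, 0.15], [0, 0, 0.15], [0, 0, 0.09], [0, 0, 0.04], [0, 0, 0]]' --delta_rot '[[0, 0, 0], [0, 0, 0], [0, 0, 0], [0, 0, 0], [0, 0, 0], [0, 0, 0]]'

```text
time: 3.95
ee_pos: [0.5397, -0.3575, 0.0034]
eef_rot: [0.647, 0.762, 0.0, 0.001]
ft_force: [-0.6, -0.2, 0.2]
width: 0.0872
grip_force: 0.0
```

play_rows --claw '[0.6, 0.6, 0.6, 0.6, 0.6, 0.6, 0.6, 0.6]' --delta_pos '[[0, 0, 0], [0, 0, 0], [0, 0, 0], [0, 0, 0], [0, 0, 0], [0, 0, 0], [0, 0, 0], [0, 0, 0]]' --delta_rot '[[0, 0, 0], [0, 0, 0], [0, 0, 0], [0, 0, 0], [0, 0, 0], [0, 0, 0], [0, 0, 0], [0, 0, 0]]' --squeeze 40

```text
time: 4.75
ee_pos: [0.5388, -0.3565, 0.0018]
eef_rot: [0.647, 0.762, -0.0, -0.0]
ft_force: [-0.1, 0.3, -0.5]
width: 0.0365
grip_force: 0.0
```

Run:
```python
from h import *
c=cam("wrist");save(c,"pics/w3.png",(100,60,400,380),1.8);s=r.read_state();print(s["width"],s["grip_force"],s["ft_force"])
```

```text
0.035993886888455257 0.0 [-0.08360598  0.30809494  0.19775983]
```

View pics/w3.png

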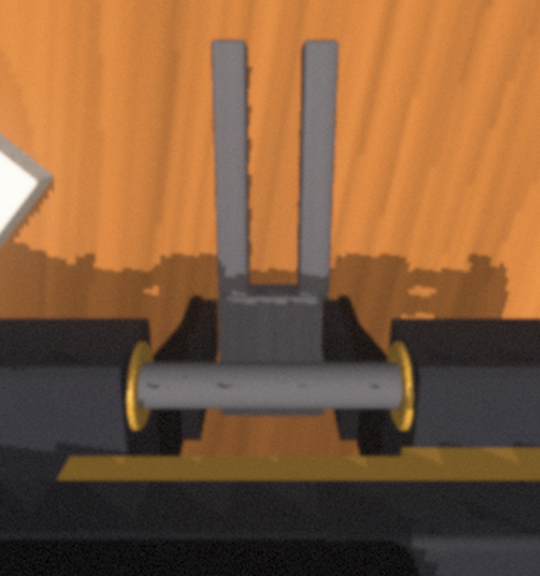

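The fingers flank the nose at rows 300–400, columns 215 and 325, but no grip force shows. Closing further.

play_rows --claw '[1, 1, 1, 1]' --delta_pos '[[0, 0, 0], [0, 0, 0], [0, 0, 0], [0, 0, 0]]' --delta_rot '[[0, 0, 0], [0, 0, 0], [0, 0, 0], [0, 0, 0]]' --squeeze 40

```text
time: 5.2
ee_pos: [0.5388, -0.3566, 0.0019]
eef_rot: [0.647, 0.762, -0.0, 0.0]
ft_force: [-1.2, -0.1, 0.9]
width: 0.0109
grip_force: 0.0
```

Run:
```python
from h import *
c=cam("wrist");save(c,"pics/w4.png",(100,60,400,380),1.8);s=r.read_state();print(s["width"],s["grip_force"],s["ft_force"],s["torque"],s["joint_positions"])
```

```text
0.006839661543534269 0.0 [-0.78219269  0.12730478 -0.33101062] [ 0.00720181 -0.1310007  -0.05796348] [ 0.837029    0.57006622 -0.43127397  1.56950196  0.26174102  1.05959208
  0.50020255]
```

View pics/w4.png

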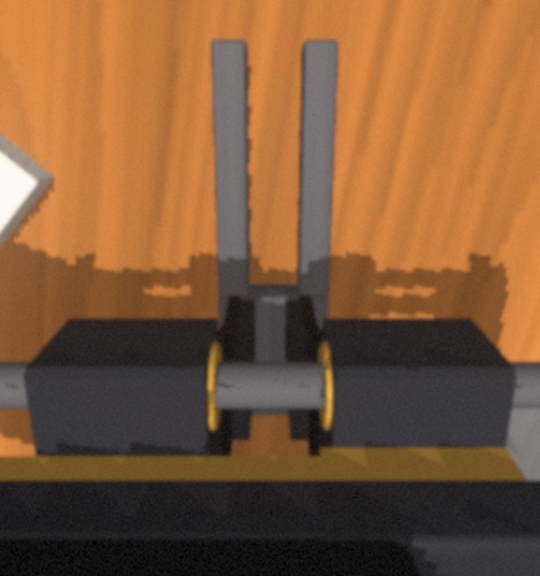

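The fingers closed above the bar without touching it, so the tips stand higher than the reading says. I'll probe downward gently to find the bar's top by force.

play_rows --claw '[1, 1, 1, 1]' --delta_pos '[[0, 0, 0.005], [0, 0, 0.005], [0, 0, 0.005], [0, 0, 0]]' --delta_rot '[[0, 0, 0], [0, 0, 0], [0, 0, 0], [0, 0, 0]]' --squeeze 5

```text
time: 5.65
ee_pos: [0.5387, -0.3565, -0.0014]
eef_rot: [0.647, 0.762, -0.0, -0.0]
ft_force: [-0.0, 0.0, 0.3]
width: 0.0004
grip_force: 0.0
```

play_rows --claw '[1, 1, 1, 1, 1]' --delta_pos '[[0, 0, 0.008], [0, 0, 0.008], [0, 0, 0.008], [0, 0, 0], [0, 0, 0]]' --delta_rot '[[0, 0, 0], [0, 0, 0], [0, 0, 0], [0, 0, 0], [0, 0, 0]]'

```text
time: 6.15
ee_pos: [0.5388, -0.3565, -0.006]
eef_rot: [0.647, 0.762, -0.0, -0.0]
ft_force: [0.2, -0.6, 0.6]
width: 0.0001
grip_force: 0.0
```

Run:
```python
from h import *
c=cam("side");u=proj(c,[.539,-.3565,0.0]);print(u,proj(c,[.539,-.3565,.05]),proj(c,[.539,-.3565,.1]))
x,y=int(u[0]),int(u[1]);save(c,"pics/s2.png",(x-70,y-75,x+70,y+30),5.5)
print(x-70,y-75)
```

```text
[297.61417238 168.82662576] [298.09855655 159.08285207] [298.59714243 149.05339952]
227 93
```

View pics/s2.png

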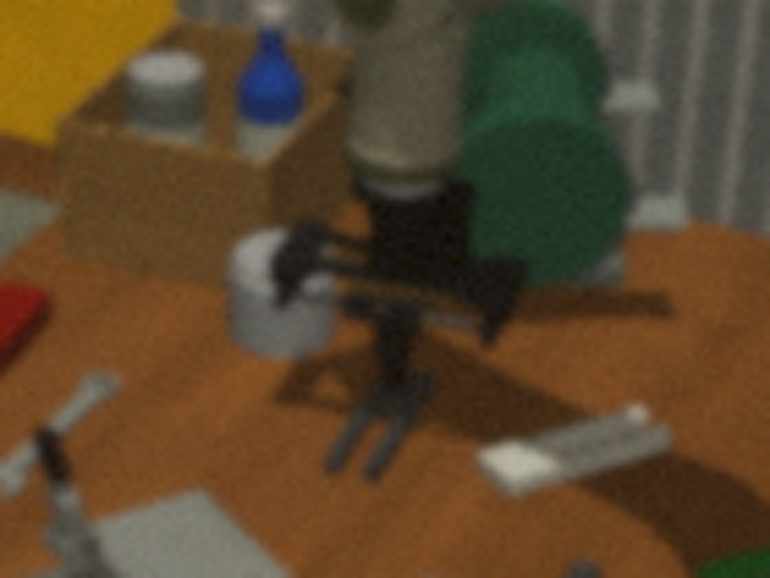

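The side view puts the shut tips around crop (397,378), roughly at or above the bar's top, so the reported z is low. I'll keep probing.

play_rows --claw '[1, 1, 1, 1, 1]' --delta_pos '[[0, 0, 0.008], [0, 0, 0.008], [0, 0, 0.008], [0, 0, 0], [0, 0, 0]]' --delta_rot '[[0, 0, 0], [0, 0, 0], [0, 0, 0], [0, 0, 0], [0, 0, 0]]'

```text
time: 6.7
ee_pos: [0.5388, -0.3565, -0.0108]
eef_rot: [0.647, 0.762, -0.0, -0.0]
ft_force: [0.6, -0.2, -0.2]
width: 0.0004
grip_force: 0.0
```

play_rows --claw '[1, 1, 1, 1, 1]' --delta_pos '[[0, 0, 0.007], [0, 0, 0.007], [0, 0, 0.007], [0, 0, 0], [0, 0, 0]]' --delta_rot '[[0, 0, 0], [0, 0, 0], [0, 0, 0], [0, 0, 0], [0, 0, 0]]'

```text
time: 7.2
ee_pos: [0.5388, -0.3565, -0.015]
eef_rot: [0.647, 0.762, -0.0, -0.0]
ft_force: [-0.3, 0.4, 0.4]
width: 0.0007
grip_force: 0.0
```

Run:
```python
from h import *
c=cam("wrist");save(c,"pics/w5.png",(150,40,350,330),2)
p=c["pixels"].astype(int);K=c["camera_matrix"]
for y in range(60,190,10):
    q=p[y,190:320];m=np.nonzero((q.max(1)<130)&(q.max(1)-q.min(1)<25))[0]
    print(y,m.min()+190 if len(m) else 0,m.max()+190 if len(m) else 0,end=" | ")
T=c["cam_to_world"];print("\ncam",T[:3,3])
for P in([.5243,-.2632,.016],[.539,-.3555,.016]):print(proj(c,P))
s=r.read_state();print(s["ee_pos"],s["ft_force"],s["joint_positions"])
```

```text
60 0 0 | 70 0 0 | 80 217 288 | 90 216 290 | 100 216 289 | 110 216 289 | 120 216 288 | 130 217 288 | 140 217 287 | 150 217 287 | 160 218 287 | 170 218 286 | 180 218 286 | 
cam [ 0.52529716 -0.2796491   0.18430095]
[252.56494566  80.13968856]
[251.41562711 233.965906  ]
[ 0.53888975 -0.35654508 -0.01489656] [ 0.09055953  0.49022924 -1.37940816] [ 0.8330604   0.58969032 -0.42596322  1.57918376  0.27113748  1.03159772
  0.49386406]
```

View pics/w5.png

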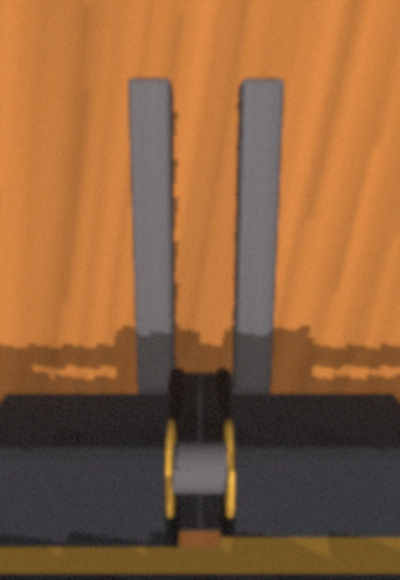

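In the wrist picture the shut finger ends sit at row 227. By the calibration that is about 30–40 mm short of the reported TCP, so the physical tips end well behind it. I'll probe on to contact.

play_rows --claw '[1, 1, 1, 1]' --delta_pos '[[0, 0, 0.01], [0, 0, 0.01], [0, 0, 0], [0, 0, 0]]' --delta_rot '[[0, 0, 0], [0, 0, 0], [0, 0, 0], [0, 0, 0]]'

```text
time: 7.65
ee_pos: [0.5388, -0.3565, -0.019]
eef_rot: [0.647, 0.762, -0.0, -0.0]
ft_force: [-0.5, 0.1, -0.4]
width: 0.0005
grip_force: 0.0
```

play_rows --claw '[1, 1, 1, 1]' --delta_pos '[[0, 0, 0.01], [0, 0, 0.01], [0, 0, 0], [0, 0, 0]]' --delta_rot '[[0, 0, 0], [0, 0, 0], [0, 0, 0], [0, 0, 0]]'

```text
time: 8.05
ee_pos: [0.5392, -0.3567, -0.0207]
eef_rot: [0.647, 0.762, -0.0, 0.0]
ft_force: [-8.0, 4.5, 19.8]
width: 0.0006
grip_force: 9.9
```

Contact at a reported z of about -0.020 to -0.021 with the bar's top at 16 mm, so the true tip height is roughly reported z + 36.5 mm. Now I'll raise, open, go down beside the bar and grip.

play_rows --claw '[1, 0, 0, 0, 0, 0, 0, 0]' --delta_pos '[[0, 0, -0.06], [0, 0, 0], [0, 0, 0], [0, 0, 0], [0, 0, 0], [0, 0, 0], [0, 0, 0], [0, 0, 0]]' --delta_rot '[[0, 0, 0], [0, 0, 0], [0, 0, 0], [0, 0, 0], [0, 0, 0], [0, 0, 0], [0, 0, 0], [0, 0, 0]]'

```text
time: 8.85
ee_pos: [0.5388, -0.3565, -0.011]
eef_rot: [0.647, 0.762, -0.0, -0.0]
ft_force: [0.5, -0.8, -0.6]
width: 0.0486
grip_force: 0.0
```

play_rows --claw '[0, 0, 0, 0, 0]' --delta_pos '[[0, 0, 0.04], [0, 0, 0.04], [0, 0, 0.025], [0, 0, 0], [0, 0, 0]]' --delta_rot '[[0, 0, 0], [0, 0, 0], [0, 0, 0], [0, 0, 0], [0, 0, 0]]'

```text
time: 9.35
ee_pos: [0.5388, -0.3565, -0.0321]
eef_rot: [0.647, 0.762, 0.0, -0.0]
ft_force: [0.3, 0.4, 0.6]
width: 0.0845
grip_force: 0.0
```

play_rows --claw '[1, 1, 1, 1, 1, 1, 1, 1]' --delta_pos '[[0, 0, 0], [0, 0, 0], [0, 0, 0], [0, 0, 0], [0, 0, 0], [0, 0, 0], [0, 0, 0], [0, 0, 0]]' --delta_rot '[[0, 0, 0], [0, 0, 0], [0, 0, 0], [0, 0, 0], [0, 0, 0], [0, 0, 0], [0, 0, 0], [0, 0, 0]]' --squeeze 40

```text
time: 10.15
ee_pos: [0.5391, -0.3565, -0.0318]
eef_rot: [0.647, 0.762, 0.0, 0.0]
ft_force: [1.3, 0.2, -0.4]
width: 0.0435
grip_force: 40.0
```

Gripped at 43.5 mm with 40 N. I'll lift and measure the plate from the first top and side pictures.

play_rows --claw '[1, 1, 1, 1, 1]' --delta_pos '[[0, 0, -0.1], [0, 0, -0.2], [0, 0, -0.2], [0, 0, -0.2], [0, 0, -0.15]]' --delta_rot '[[0, 0, 0], [0, 0, 0], [0, 0, 0], [0, 0, 0], [0, 0, 0]]'

```text
time: 10.65
ee_pos: [0.5387, -0.3566, 0.1401]
eef_rot: [0.647, 0.762, -0.0, 0.0]
ft_force: [0.0, -0.3, -4.6]
width: 0.0432
grip_force: 40.0
```

Run:
```python
from h import *
import pickle
d=pickle.load(open("c0.pkl","rb"));t=d["top"];p=t["pixels"].astype(int)
x0,y0,x1,y1=228,128,325,215;q=p[y0:y1,x0:x1]
sat=q.max(2)-q.min(2)
print("box px",p[180,295],"plate px",p[165,287],p[150,262],"wood",p[200,240])
# plate outline: not wood
m=(sat<40).astype(np.uint8);m=cv2.morphologyEx(m,cv2.MORPH_OPEN,np.ones((3,3)))
cs,_=cv2.findContours(m,0,2);c=max(cs,key=cv2.contourArea);rc=cv2.minAreaRect(c+[x0,y0]);print("plate",rc,[onz(t,u,.025).round(4) for u in cv2.boxPoints(rc)])
g=q.mean(2)
for th in(150,160,170):
    m=((g>th)&(sat<40)).astype(np.uint8);m=cv2.morphologyEx(m,cv2.MORPH_OPEN,np.ones((5,5)))
    cs,_=cv2.findContours(m,0,2);c=max(cs,key=cv2.contourArea);rc=cv2.minAreaRect(c+[x0,y0]);W=np.array([onz(t,u,.065) for u in cv2.boxPoints(rc)])
    print(th,np.round(rc[1],1),W.mean(0).round(4),[np.linalg.norm(W[k]-W[k-1]).round(4) for k in range(4)],[np.degrees(np.arctan2(*(W[k]-W[k-1])[1::-1])).round(1) for k in range(2)])
go([0,0,0])
```

```text
box px [157 159 153] plate px [158 159 154] [71 76 73] wood [143 100  51]
plate ((276.2606506347656, 171.2467803955078), (72.1554183959961, 48.16658401489258), 28.178592681884766) [array([0.5502, 0.153 , 0.025 ]), array([0.6942, 0.074 , 0.025 ]), array([ 0.5726, -0.1364,  0.025 ]), array([ 0.4315, -0.0557,  0.025 ])]
150 [30.  42.5] [ 0.5324 -0.0308  0.065 ] [np.float64(0.0969), np.float64(0.1406), np.float64(0.098), np.float64(0.14)] [np.float64(60.5), np.float64(-29.1)]Traceback (most recent call last):
  File "<stdin>", line 13, in <module>
ValueError: max() iterable argument is empty
```

Run:
```python
from h import *
go([.625,-.12,.20],60.5)
```

```text
now [ 0.5387 -0.3566  0.1401] yaw 99.34 tilt [ 5.e-04 -6.e-04 -1.e+00] t 10.65 w 0.04319424930534273
shift rows 6 each [0.1829, 0.103, -0.05]
turn rows 5 each [0.0, 0.0, 0.0432]
```

play_rows --claw '[1, 1, 1, 1, 1, 1]' --delta_pos '[[0.183, 0.103, -0.05], [0.183, 0.103, -0.05], [0.183, 0.103, -0.05], [0.183, 0.103, -0.05], [0.183, 0.103, -0.05], [0.183, 0.103, -0.05]]' --delta_rot '[[0, 0, 0], [0, 0, 0], [0, 0, 0], [0, 0, 0], [0, 0, 0], [0, 0, 0]]'

```text
time: 11.25
ee_pos: [0.6248, -0.1183, 0.1977]
eef_rot: [0.647, 0.762, -0.001, -0.001]
ft_force: [1.3, -0.7, -4.3]
width: 0.0437
grip_force: 40.0
```

play_rows --claw '[1, 1, 1, 1, 1, 1, 1]' --delta_pos '[[0, 0, 0], [0, 0, 0], [0, 0, 0], [0, 0, 0], [0, 0, 0], [0, 0, 0], [0, 0, 0]]' --delta_rot '[[0, 0, 0.043], [0, 0, 0.043], [0, 0, 0.043], [0, 0, 0.043], [0, 0, 0.043], [0, 0, 0], [0, 0, 0]]'

```text
time: 11.95
ee_pos: [0.6247, -0.1198, 0.1974]
eef_rot: [0.862, 0.507, -0.001, -0.0]
ft_force: [0.6, -0.2, -5.0]
width: 0.0438
grip_force: 40.0
```

Run:
```python
from h import *
import pickle
c=cam("wrist");pickle.dump(c,open("w6.pkl","wb"))
im=c["pixels"][:,:,::-1].copy()
for n,P in(("stud",[.575,.036,.065]),("box",[.5345,-.033,.065])):
    u=proj(c,P);print(n,u);cv2.circle(im,(int(u[0]),int(u[1])),2,(0,0,255),-1)
im=im[20:270,0:330];cv2.imwrite("pics/w6.png",cv2.resize(im,None,fx=2.4,fy=2.4,interpolation=cv2.INTER_CUBIC));go([.42,.01,.2],60.5)
```

```text
stud [141.60539744  78.14376652]
box [147.54793774 151.14491118]
now [ 0.6248 -0.1198  0.1976] yaw 60.87 tilt [-9.e-04 -0.e+00 -1.e+00] t 12.0 w 0.0433993412889471
shift rows 6 each [0.0114, -0.2017, -0.0018]
turn rows 1 each [-0.0002, 0.0002, 0.002]
```

View pics/w6.png

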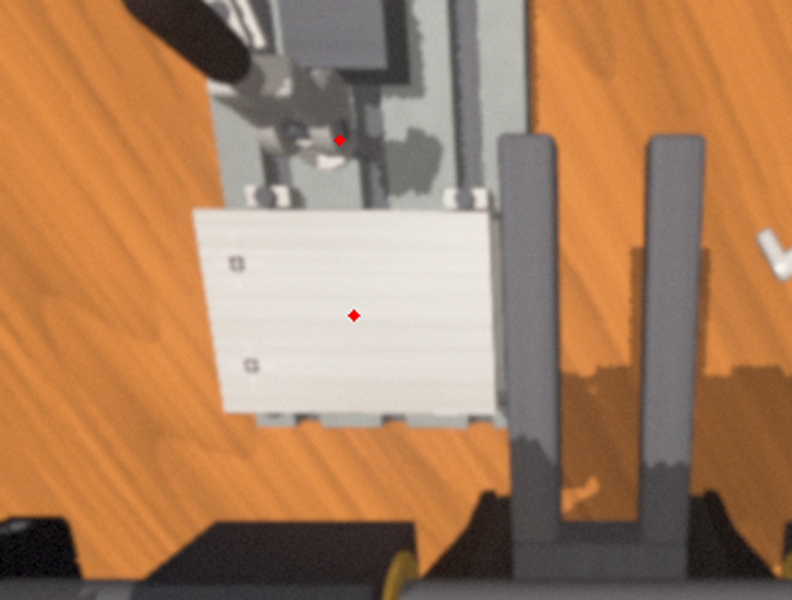

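The crop shows, in crop pixels:
- Box-top corners at (192,209), (490,210), (496,413) and (223,411).
- Heel block's near top edge from (280,68) to (388,68).
- Stops at (267,196) and (466,198).
- Bar clear to the right.

I'll compute from these.

Run:
```python
from h import *
import pickle
c=pickle.load(open("w6.pkl","rb"));g=cv2.cvtColor(c["pixels"],cv2.COLOR_RGB2GRAY)
f=lambda x,y:(x/2.4,y/2.4+20)
crn=np.array([f(192,209),f(490,210),f(496,413),f(223,411)],np.float32)
crn=cv2.cornerSubPix(g,crn.reshape(-1,1,2),(4,4),(-1,-1),(3,50,.01)).reshape(-1,2);print(crn*2.4-[0,48])
hl=np.array([f(280,68),f(388,68)],np.float32)
hl=cv2.cornerSubPix(g,hl.reshape(-1,1,2),(3,3),(-1,-1),(3,50,.01)).reshape(-1,2);print(hl*2.4-[0,48])
for z in(.065,.057):
    W=np.array([onz(c,u,z) for u in crn]);H=np.array([onz(c,u,z) for u in hl])
    print("z",z,[np.linalg.norm(W[k]-W[k-1]).round(4) for k in range(4)],"heel w",np.linalg.norm(H[1]-H[0]).round(4))
    a=lambda v:np.degrees(np.arctan2(v[1],v[0])).round(2)
    print("y-edges yaw",a(W[0]-W[1])-90,a(W[3]-W[2])-90,"x",a(W[1]-W[2]),a(W[0]-W[3]),"heel",a(H[0]-H[1])-90)
    yaw=np.radians((a(W[0]-W[1])+a(W[3]-W[2]))/2-90);X=np.array([np.cos(yaw),np.sin(yaw),0]);Y=np.array([-X[1],X[0],0])
    print("box c",W.mean(0).round(4),"stud from heel",(H.mean(0)-.03*X).round(4),"box in stud",((W.mean(0)-H.mean(0)+.03*X)@X).round(4),((W.mean(0)-H.mean(0)+.03*X)@Y).round(4))
    S=np.mean([onz(c,f(267,187),z-.026),onz(c,f(466,189),z-.026)],0);print("stops mid in stud",((S-H.mean(0)+.03*X)@X).round(4),((S-H.mean(0)+.03*X)@Y).round(4))
```

```text
[[191.48236084 208.3767395 ]
 [485.65463257 209.78796387]
 [496.7807312  410.82388306]
 [222.53189087 411.2897644 ]]
[[280.          68.        ]
 [385.29452515  67.29755402]]
z 0.065 [np.float64(0.0993), np.float64(0.1384), np.float64(0.0984), np.float64(0.1406)] heel w 0.0469
y-edges yaw 60.599999999999994 61.0 x 61.43 60.14 heel 61.19
box c [ 0.5326 -0.0318  0.065 ] stud from heel [0.5749 0.0357 0.065 ] box in stud -0.0795 0.004
stops mid in stud -0.0197 -0.0016
z 0.057 [np.float64(0.1017), np.float64(0.1418), np.float64(0.1007), np.float64(0.144)] heel w 0.048
y-edges yaw 60.599999999999994 61.0 x 61.43 60.14 heel 61.19
box c [ 0.5295 -0.0313  0.057 ] stud from heel [0.5731 0.0385 0.057 ] box in stud -0.0822 0.004
stops mid in stud -0.0209 -0.0018
```

Run:
```python
from h import *
import pickle
c=pickle.load(open("w6.pkl","rb"));f=lambda x,y:(x/2.4,y/2.4+20)
s=r.read_state();M=R.from_quat(s["eef_rot"]).as_matrix()
for n,u in(("L",(526,136)),("R",(678,137)),("slotL",(560,522)),("slotR",(640,522))):
    P=onz(c,f(*u),s["ee_pos"][2]+.0478);print(n,(M.T@(P-s["ee_pos"])).round(4))
go([.5139,-.0734,.2],60.8)
```

```text
L [ 0.0939 -0.0157 -0.0478]
R [ 0.0937  0.016  -0.0479]
slotL [ 0.006  -0.01   -0.0478]
slotR [ 0.006   0.0096 -0.0478]
now [ 0.6248 -0.1198  0.1976] yaw 60.87 tilt [-9.e-04 -0.e+00 -1.e+00] t 12.0 w 0.0433993412889471
shift rows 3 each [-0.0225, -0.1991, -0.0038]
turn rows 1 each [-0.0002, 0.0002, 0.0004]
```

play_rows --claw '[1, 1, 1, 1, 1, 1]' --delta_pos '[[-0.0225, -0.199, 0], [-0.0225, -0.199, 0], [-0.0225, -0.199, 0], [0, 0, 0], [0, 0, 0], [0, 0, 0]]' --delta_rot '[[0, 0, 0], [0, 0, 0], [0, 0, 0], [0, 0, 0.0004], [0, 0, 0], [0, 0, 0]]'

```text
time: 12.6
ee_pos: [0.515, -0.0735, 0.1983]
eef_rot: [0.863, 0.505, 0.0, 0.0]
ft_force: [0.7, 0.1, -5.4]
width: 0.0435
grip_force: 40.0
```

Run:
```python
from h import *
import pickle
c=cam("wrist");pickle.dump(c,open("w7.pkl","wb"));o=pickle.load(open("w6.pkl","rb"))
print({n:proj(c,P).round(0) for n,P in(("stud",[.5749,.0357,.085]),("box",[.5326,-.0318,.065]))})
save(c,"pics/w7.png",(150,30,350,260),2.5);s=r.read_state();print(s["ee_pos"],s["ft_force"])
```

```text
{'stud': array([249.,  63.]), 'box': array([246., 140.])}
[ 0.51510635 -0.07346452  0.19810505] [-0.7591286   0.15457574 -4.40901451]
```

View pics/w7.png

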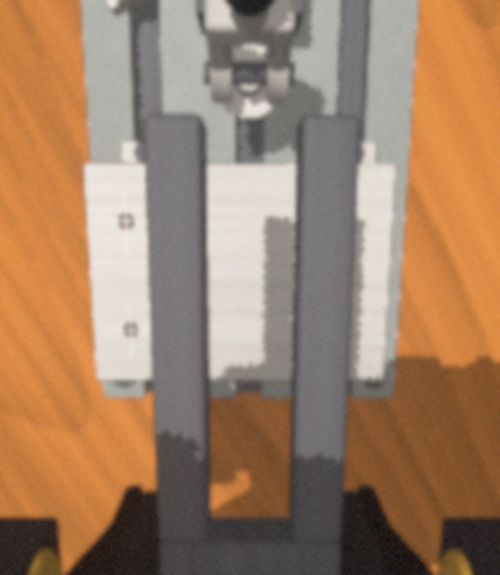

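The bar is lined up behind the stud. In this crop the hinge discs are at (218,80) and (283,80), centred at column 250, and the box-top corners are at (85,164), (393,163) and (103,380). I'll check heights across both views and the lateral offset.

Run:
```python
from h import *
import pickle
c=pickle.load(open("w7.pkl","rb"));o=pickle.load(open("w6.pkl","rb"))
f=lambda x,y:(x/2.4,y/2.4+20);h=lambda x,y:(150+x/2.5,30+y/2.5)
for a,b in(((191.5,208.4),(85,164)),((488,210),(393,163)),((222.5,411.3),(103,380))):print("box corner",[v.round(4) for v in tri(o,f(*a),c,h(*b))],onz(c,h(*b),.065).round(4))
s=r.read_state();M=R.from_quat(s["eef_rot"]).as_matrix();T=lambda P:(M.T@(P-s["ee_pos"])).round(4)
print("hinge mid",T(onz(c,h(250.5,80),.108)),"heading",T(np.array([.5749,.0357,.065])))
zb=s["ee_pos"][2]+.0478
print("fork",T(onz(c,h(146,120),zb)),T(onz(c,h(360,120),zb)),"slot",T(onz(c,h(250,542),zb)))
a=onz(c,h(85,164),.065)-onz(c,h(393,163),.065);print("yaw",np.degrees(np.arctan2(a[1],a[0]))-90,np.linalg.norm(a))
go([.5149,-.0724,.05],60.8)
```

```text
box corner [array([0.4972, 0.0445, 0.0667]), np.float64(0.0007)] [0.4968 0.0445 0.065 ]
box corner [array([ 0.6176, -0.0229,  0.0622]), np.float64(0.0001)] [ 0.6171 -0.0228  0.065 ]
box corner [array([ 0.4532, -0.0416,  0.075 ]), np.float64(0.0012)] [ 0.4498 -0.0433  0.065 ]
hinge mid [1.216e-01 1.000e-04 9.010e-02] heading [ 0.1244 -0.0015  0.1331]
fork [ 0.0933 -0.0211 -0.0478] [ 0.0933  0.0218 -0.0478] slot [-0.0003 -0.0002 -0.0478]
yaw 60.78956151647327 0.13781074009017746
now [ 0.5151 -0.0735  0.1981] yaw 60.61 tilt [ 4.e-04  1.e-04 -1.e+00] t 12.65 w 0.04374712720950128
shift rows 4 each [0.001, -0.0009, 0.1851]
turn rows 1 each [0.0001, -0.0001, -0.0011]
```

play_rows --claw '[1, 1, 1, 1, 1, 1, 1]' --delta_pos '[[0, 0, 0.2], [0, 0, 0.2], [0, 0, 0.2], [0, 0, 0.12], [0, 0, 0.05], [0, -0.003, 0], [0, 0, 0]]' --delta_rot '[[0, 0, -0.001], [0, 0, 0], [0, 0, 0], [0, 0, 0], [0, 0, 0], [0, 0, 0], [0, 0, 0]]'

```text
time: 13.35
ee_pos: [0.5151, -0.0727, 0.0452]
eef_rot: [0.863, 0.506, 0.001, 0.0]
ft_force: [-0.0, 0.1, -3.5]
width: 0.0433
grip_force: 40.0
```

Run:
```python
from h import *
s=r.read_state();print(s["ft_force"]);go([.5515,-.0063,.035],60.8,1);go([.515,-.0728,.035],60.8,1)
```

```text
[-0.03937449  0.05854061 -3.48029944]
now [ 0.5151 -0.0727  0.0452] yaw 60.76 tilt [ 1.6e-03  1.0e-04 -1.0e+00] t 13.35 w 0.043285819575177915
shift rows 1 each [0.3788, -0.0035, 0.0514]
turn rows 1 each [0.0004, -0.0003, -0.0002]
now [ 0.5151 -0.0727  0.0452] yaw 60.76 tilt [ 1.6e-03  1.0e-04 -1.0e+00] t 13.35 w 0.043285819575177915
shift rows 1 each [-0.0005, -0.0003, 0.0511]
turn rows 1 each [0.0004, -0.0003, -0.0002]
```

play_rows --claw '[1, 1, 1, 1]' --delta_pos '[[0, 0, 0.025], [0, 0, 0.02], [0, 0, 0.005], [0, 0, 0]]' --delta_rot '[[0, 0, 0], [0, 0, 0], [0, 0, 0], [0, 0, 0]]'

```text
time: 13.75
ee_pos: [0.5139, -0.0728, 0.034]
eef_rot: [0.863, 0.506, -0.0, 0.0]
ft_force: [-0.6, 0.6, -4.3]
width: 0.0434
grip_force: 40.0
```

play_rows --claw '[1, 1, 1]' --delta_pos '[[0, 0, 0.005], [0, 0, 0], [0, 0, 0]]' --delta_rot '[[0, 0, 0], [0, 0, 0], [0, 0, 0]]'

```text
time: 14.05
ee_pos: [0.5141, -0.0728, 0.0332]
eef_rot: [0.863, 0.506, 0.0, 0.0]
ft_force: [0.3, -0.2, -4.1]
width: 0.0435
grip_force: 40.0
```

play_rows --claw '[1, 1, 1, 1]' --delta_pos '[[0.05, 0, 0], [0.05, 0, 0], [0.05, 0, 0], [0, 0, 0]]' --delta_rot '[[0, 0, 0], [0, 0, 0], [0, 0, 0], [0, 0, 0]]'

```text
time: 14.45
ee_pos: [0.5294, -0.044, 0.0331]
eef_rot: [0.862, 0.507, 0.001, -0.0]
ft_force: [0.2, 0.8, -4.2]
width: 0.0435
grip_force: 40.0
```

play_rows --claw '[1, 1, 1, 1, 1, 1]' --delta_pos '[[0.05, 0, 0], [0.05, 0, 0], [0.05, 0, 0], [0.05, 0, 0], [0.035, 0, 0], [0, 0, 0]]' --delta_rot '[[0, 0, 0], [0, 0, 0], [0, 0, 0], [0, 0, 0], [0, 0, 0], [0, 0, 0]]'

```text
time: 15.05
ee_pos: [0.5521, -0.0038, 0.0331]
eef_rot: [0.862, 0.506, 0.001, -0.0]
ft_force: [-0.6, 1.3, -2.2]
width: 0.0434
grip_force: 40.0
```

Run:
```python
from h import *
import pickle
s=r.read_state();print(s["ft_force"],s["torque"]);go([.5515,-.0063,.033],60.8,1)
c=cam("side");pickle.dump(c,open("s8.pkl","wb"));print(proj(c,[.575,.036,.065]))
```

```text
[-0.59247741  1.33918541 -2.17826204] [ 0.41270705 -0.15863078  0.00657383]
now [ 0.5521 -0.0038  0.0331] yaw 60.85 tilt [ 6.e-04  1.e-03 -1.e+00] t 15.05 w 0.04337909138827881
shift rows 1 each [-0.0123, 0.0033, 0.0005]
turn rows 1 each [0.0, -0.0004, 0.0003]
[241.87713419 199.72194622]
```

play_rows --claw '[1, 1, 1, 1]' --delta_pos '[[0, 0, 0.003], [0, 0, 0.003], [0, 0, 0], [0, 0, 0]]' --delta_rot '[[0, 0, 0], [0, 0, 0], [0, 0, 0], [0, 0, 0]]'

```text
time: 15.5
ee_pos: [0.552, -0.0046, 0.033]
eef_rot: [0.863, 0.506, 0.001, -0.0]
ft_force: [-3.6, 3.6, 8.9]
width: 0.0435
grip_force: 40.0
```

play_rows --claw '[0, 0, 0, 0, 0, 0]' --delta_pos '[[0, 0, 0], [0, 0, 0], [0, 0, 0], [0, 0, -0.005], [0, 0, 0], [0, 0, 0]]' --delta_rot '[[0, 0, 0], [0, 0, 0], [0, 0, 0], [0, 0, 0], [0, 0, 0], [0, 0, 0]]'

```text
time: 16.1
ee_pos: [0.5516, -0.0057, 0.0328]
eef_rot: [0.863, 0.506, -0.0, 0.0]
ft_force: [0.9, -0.4, -0.8]
width: 0.082
grip_force: 0.0
```

play_rows --claw '[0, 0, 0, 0, 0, 0]' --delta_pos '[[-0.1, 0, 0], [-0.1, 0, 0], [-0.1, 0, 0], [-0.1, 0, 0], [-0.05, 0, 0], [0, 0, 0]]' --delta_rot '[[0, 0, 0], [0, 0, 0], [0, 0, 0], [0, 0, 0], [0, 0, 0], [0, 0, 0]]'

```text
time: 16.7
ee_pos: [0.5072, -0.0853, 0.0328]
eef_rot: [0.863, 0.505, -0.0, 0.0]
ft_force: [0.0, 0.6, -0.0]
width: 0.0867
grip_force: 0.0
```

play_rows --claw '[0.9, 0.9, 0.9, 0.9, 0.9, 0.9, 0.9, 0.9]' --delta_pos '[[0, 0, 0], [0, 0, 0], [0, 0, 0], [0, 0, 0], [0, 0, 0], [0, 0, 0], [0, 0, 0], [0, 0, 0]]' --delta_rot '[[0, 0, 0], [0, 0, 0], [0, 0, 0], [0, 0, 0], [0, 0, 0], [0, 0, 0], [0, 0, 0], [0, 0, 0]]' --squeeze 40

```text
time: 17.5
ee_pos: [0.5076, -0.0841, 0.0329]
eef_rot: [0.863, 0.506, 0.0, 0.0]
ft_force: [0.0, -0.6, -1.0]
width: 0.0308
grip_force: 0.0
```

Run:
```python
from h import *
import pickle
c=cam("wrist");pickle.dump(c,open("w9.pkl","wb"));save(c,"pics/w9.png",(130,0,370,250),2.4)
s=r.read_state();M=R.from_quat(s["eef_rot"]).as_matrix();print(s["ft_force"],"stud in tool",(M.T@(np.array([.5749,.0357,.065])-s["ee_pos"])).round(4));go([.5,-.1,.033],60.8,1)
```

```text
[-0.48647038 -0.35872322  0.9206325 ] stud in tool [ 0.1374  0.0002 -0.0321]
now [ 0.5076 -0.0841  0.0329] yaw 60.75 tilt [ 0.e+00 -1.e-04 -1.e+00] t 17.55 w 0.026882818769083165
shift rows 1 each [-0.0878, 0.0058, -0.0007]
turn rows 1 each [0.0, 0.0, -0.0003]
```

View pics/w9.png

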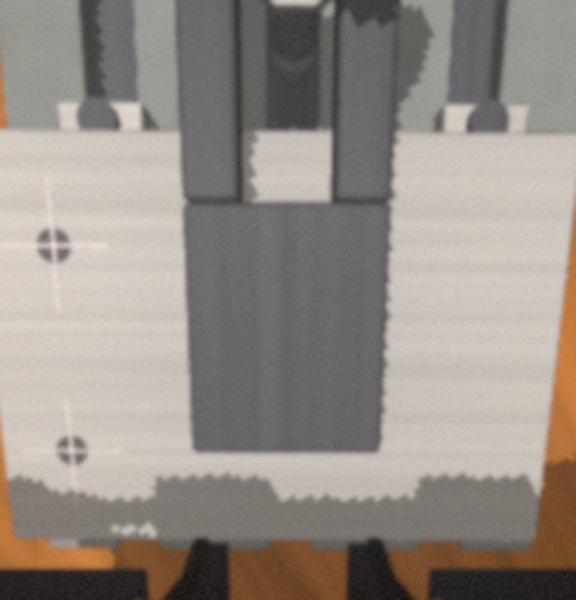

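The bar lies straight on the box section, with its nose edge at crop row 450 and the fingers behind it at row 545. Now I'll push it home from the nose.

play_rows --claw '[0.9, 0.9, 0.9, 0.9, 0.9, 0.9, 0.9, 0.9]' --delta_pos '[[0.04, 0, 0], [0.04, 0, 0], [0.04, 0, 0], [0.04, 0, 0], [0.04, 0, 0], [0.04, 0, 0], [0.04, 0, 0], [0, 0, 0]]' --delta_rot '[[0, 0, 0], [0, 0, 0], [0, 0, 0], [0, 0, 0], [0, 0, 0], [0, 0, 0], [0, 0, 0], [0, 0, 0]]'

```text
time: 18.35
ee_pos: [0.5356, -0.0334, 0.0328]
eef_rot: [0.862, 0.506, 0.001, -0.0]
ft_force: [0.5, -0.0, 1.3]
width: 0.0086
grip_force: 0.0
```

play_rows --claw '[0.9, 0.9, 0.9]' --delta_pos '[[0.015, 0, 0], [0.015, 0, 0], [0, 0, 0]]' --delta_rot '[[0, 0, 0], [0, 0, 0], [0, 0, 0]]'

```text
time: 18.65
ee_pos: [0.5379, -0.0298, 0.0328]
eef_rot: [0.863, 0.506, 0.0, -0.0]
ft_force: [-1.3, -1.2, -0.8]
width: 0.0089
grip_force: 0.7
```

play_rows --claw '[0.9, 0.9, 0.9, 0.9]' --delta_pos '[[0.01, 0, 0], [0.01, 0, 0], [0.005, 0, 0], [0, 0, 0]]' --delta_rot '[[0, 0, 0], [0, 0, 0], [0, 0, 0], [0, 0, 0]]'

```text
time: 19.05
ee_pos: [0.5399, -0.0264, 0.0328]
eef_rot: [0.863, 0.505, -0.001, 0.0]
ft_force: [-3.4, -5.1, 2.5]
width: 0.0085
grip_force: 3.1
```

play_rows --claw '[0.9, 0.9, 0.9]' --delta_pos '[[0.008, 0, 0], [0.008, 0, 0], [0, 0, 0]]' --delta_rot '[[0, 0, 0], [0, 0, 0], [0, 0, 0]]'

```text
time: 19.35
ee_pos: [0.5399, -0.0264, 0.0327]
eef_rot: [0.863, 0.505, -0.003, 0.001]
ft_force: [-11.2, -13.2, 9.8]
width: 0.0086
grip_force: 8.4
```

The push stopped firmly at 17 N, with the TCP 71 mm short of the stud, as expected for home. I'll back off and check the nose edge numerically.

play_rows --claw '[0.9, 0.9, 0.9, 0.9, 0.9]' --delta_pos '[[-0.02, 0, 0], [-0.1, 0, 0], [-0.1, 0, 0], [0, 0, 0], [0, 0, 0]]' --delta_rot '[[0, 0, 0], [0, 0, 0], [0, 0, 0], [0, 0, 0], [0, 0, 0]]'

```text
time: 19.85
ee_pos: [0.5209, -0.0605, 0.0331]
eef_rot: [0.863, 0.506, 0.001, -0.0]
ft_force: [0.6, 0.1, -0.2]
width: 0.0085
grip_force: 0.0
```

Run:
```python
from h import *
import pickle
c=cam("wrist");s=r.read_state();M=R.from_quat(s["eef_rot"]).as_matrix();T=lambda P:(M.T@(P-s["ee_pos"])).round(4)
print(s["ft_force"],s["ee_pos"]);g=cv2.cvtColor(c["pixels"],cv2.COLOR_RGB2GRAY).astype(float)
st=T(np.array([.5749,.0357,.065]));print("stud",st)
for u in(232,240,250,260,268):
    col=g[60:215,u];d=np.diff(cv2.GaussianBlur(col.reshape(-1,1),(1,5),0).ravel());k=np.argmax(d);print(u,k+60.5,d[k].round(0),T(onz(c,(u,k+61),.081)),end="; ")
print()
x0=215
for v in(70,100,125,140):
    row=g[v,x0:290];d=np.diff(row);a=x0+np.argmin(d)+.5;b=x0+np.argmax(d)+.5;print(v,a,b,T(onz(c,(a,v),.081))[:2],T(onz(c,(b,v),.081))[:2])
# box section front edge and rear check
for u in(180,330):
    col=g[20:150,u];d=np.diff(col);k=np.argmax(d);print("box edge",u,k+20.5,T(onz(c,(u,k+21),.065)))
go([.53,-.04,.2],60.8)
```

```text
[ 0.60056167 -0.92582378  0.1468583 ] [ 0.5210531  -0.06005144  0.03310113]
stud [ 0.1099  0.0003 -0.0318]
232 164.5 25.0 [ 0.0488 -0.0098 -0.0478]; 240 164.5 24.0 [ 0.0488 -0.0054 -0.0478]; 250 164.5 26.0 [ 0.0488  0.     -0.0478]; 260 164.5 26.0 [ 0.0488  0.0055 -0.0478]; 268 164.5 26.0 [ 0.0488  0.0098 -0.0478]; 
70 229.5 265.5 [ 0.0966 -0.0101] [0.0966 0.0078]
100 288.5 272.5 [0.0824 0.0197] [0.0824 0.0116]
125 287.5 288.5 [0.07   0.0197] [0.07   0.0202]
140 277.5 288.5 [0.0622 0.0147] [0.0622 0.0205]
box edge 180 106.5 [ 0.0792 -0.0398 -0.0318]
box edge 330 107.5 [ 0.0786  0.0457 -0.0318]
now [ 0.5211 -0.0601  0.0331] yaw 60.8 tilt [ 1.1e-03  8.0e-04 -1.0e+00] t 19.9 w 0.008484106897167875
shift rows 4 each [0.0276, -0.0023, -0.2086]
turn rows 1 each [0.0002, -0.0004, -0.0]
```

The nose edge is at tool x 48.8 mm and the box edge puts the stud at about 109, so the nose is about 61 mm from the stud: fully home, lateral offset about 0. Next is the lever. I'll rise, then approach behind it with shut fingers.

play_rows --claw '[1, 1, 1, 1, 1, 1, 1, 1]' --delta_pos '[[0, 0, -0.19], [0, 0, -0.19], [0, 0, -0.187], [0.1, 0, 0], [0.1, 0, 0], [0.1, 0, 0], [0.05, 0, 0], [0, 0, 0]]' --delta_rot '[[0, 0, 0], [0, 0, 0], [0, 0, 0], [0, 0, 0], [0, 0, 0], [0, 0, 0], [0, 0, 0], [0, 0, 0]]'

```text
time: 20.7
ee_pos: [0.555, 0.0023, 0.1462]
eef_rot: [0.862, 0.507, 0.0, -0.0]
ft_force: [0.2, 0.1, -0.4]
width: 0.0003
grip_force: 0.0
```

```bash
cat > lev.py <<'E'
from h import *
s=r.read_state();X=np.array([np.cos(np.radians(60.8)),np.sin(np.radians(60.8)),0]);S=np.array([.5749,.0357,0])
d=s["ee_pos"]-S;print("x",(d@X).round(4),"y",(d@[-X[1],X[0],0]).round(4),"z",s["ee_pos"][2].round(4),s["ft_force"].round(1),s["width"],s["time"])
E
python3 lev.py
```

```text
x -0.0389 y 0.0011 z 0.1462 [ 0.2  0.1 -0.4] 0.0003021937436196527 20.7
```

play_rows --claw '[1, 1, 1, 1, 1, 1]' --delta_pos '[[0.05, 0, 0], [0.05, 0, 0], [0.05, 0, 0], [0.05, 0, 0], [0.05, 0, 0.012], [0, 0, 0]]' --delta_rot '[[0, 0, 0], [0, 0, 0], [0, 0, 0], [0, 0, 0], [0, 0, 0], [0, 0, 0]]'

```text
time: 21.3
ee_pos: [0.5794, 0.045, 0.1435]
eef_rot: [0.862, 0.506, 0.0, -0.0]
ft_force: [-0.7, -0.7, -0.8]
width: 0.0002
grip_force: 0.0
```

```bash
python3 lev.py
```

```text
x 0.0103 y 0.0006 z 0.1435 [-0.7 -0.7 -0.8] 0.00016186625642762472 21.3
```

play_rows --claw '[1, 1, 1, 1, 1, 1, 1]' --delta_pos '[[0.04, 0, 0.012], [0.04, 0, 0.012], [0.032, 0, 0.02], [0.032, 0, 0.021], [0.026, 0, 0.027], [0.026, 0, 0.027], [0, 0, 0]]' --delta_rot '[[0, 0, 0], [0, 0, 0], [0, 0, 0], [0, 0, 0], [0, 0, 0], [0, 0, 0], [0, 0, 0]]'

```text
time: 22.0
ee_pos: [0.598, 0.0788, 0.1191]
eef_rot: [0.862, 0.506, -0.0, -0.0]
ft_force: [0.4, 1.1, 0.3]
width: 0.0005
grip_force: 0.0
```

```bash
python3 lev.py
```

```text
x 0.0489 y 0.0009 z 0.1191 [0.4 1.1 0.3] 0.000465862468703887 22.0
```

play_rows --claw '[1, 1, 1, 1, 1]' --delta_pos '[[0.021, 0, 0.031], [0.021, 0, 0.032], [0.014, 0, 0.035], [0.014, 0, 0.035], [0, 0, 0]]' --delta_rot '[[0, 0, 0], [0, 0, 0], [0, 0, 0], [0, 0, 0], [0, 0, 0]]'

```text
time: 22.5
ee_pos: [0.6048, 0.0903, 0.0924]
eef_rot: [0.863, 0.506, -0.0, -0.0]
ft_force: [0.1, 0.5, -0.7]
width: 0.0004
grip_force: 0.0
```

play_rows --claw '[1, 1, 1]' --delta_pos '[[0, 0, 0.01], [0, 0, 0.01], [0, 0, 0]]' --delta_rot '[[0, 0, 0], [0, 0, 0], [0, 0, 0]]'

```text
time: 22.8
ee_pos: [0.6053, 0.0901, 0.0911]
eef_rot: [0.863, 0.506, 0.001, 0.0]
ft_force: [-4.6, 0.4, 14.0]
width: 0.0003
grip_force: 6.7
```

```bash
python3 lev.py
```

```text
x 0.0623 y 0.0 z 0.0911 [-4.6  0.4 14. ] 0.0003307314360403755 22.8
```

Firm stop at the height expected for 1.4 rad. One more small press, then retreat upward and check from the cameras.

play_rows --claw '[1, 1, 1, 1]' --delta_pos '[[0, 0, 0.007], [0, 0, 0.007], [0, 0, 0], [0, 0, 0]]' --delta_rot '[[0, 0, 0], [0, 0, 0], [0, 0, 0], [0, 0, 0]]'

```text
time: 23.2
ee_pos: [0.6056, 0.0902, 0.0904]
eef_rot: [0.863, 0.506, 0.001, 0.001]
ft_force: [-12.5, -2.6, 29.3]
width: 0.0002
grip_force: 15.2
```

play_rows --claw '[1, 1, 1, 1, 1, 1, 1, 1]' --delta_pos '[[0, 0, -0.05], [0, 0, -0.2], [0, 0, -0.2], [0, 0, -0.2], [-0.2, 0, -0.05], [-0.2, 0, 0], [-0.2, 0, 0], [-0.2, 0, 0]]' --delta_rot '[[0, 0, 0], [0, 0, 0], [0, 0, 0], [0, 0, 0], [0, 0, 0], [0, 0, 0], [0, 0, 0], [0, 0, 0]]'

```text
time: 24.0
ee_pos: [0.5256, -0.0514, 0.2266]
eef_rot: [0.863, 0.505, -0.0, 0.0]
ft_force: [0.6, -0.2, -0.0]
width: 0.0005
grip_force: 0.0
```

```bash
python3 lev.py
python3 - <<'E'
from h import *
c=cam("wrist");s=r.read_state();p=c["pixels"].astype(int)
X=np.array([np.cos(np.radians(60.8)),np.sin(np.radians(60.8)),0]);Y=np.array([-X[1],X[0],0]);S=np.array([.5749,.0357,0])
th=lambda a,q:S+X*q*np.sin(a)+np.array([0,0,.108+q*np.cos(a)])
# black grip: very dark pixels near the centre line
m=(p.max(2)<45).astype(np.uint8);
for a in(0,.4,.8,1.2,1.4):print(a,[proj(c,th(a,q)).round(0).tolist() for q in(.05,.075,.097)])
n,l,stt,ce=cv2.connectedComponentsWithStats(m[:230,150:350].copy());print([(x[:5].tolist(),y.round(0).tolist()) for x,y in zip(stt[1:],ce[1:]) if x[4]>60])
g=p.mean(2);col=[round(float(g[y,246:254].mean())) for y in range(0,230,6)];print(col)
print("nose/box proj",proj(c,S-X*.061+[0,0,.081]),proj(c,S-X*.03+Y*.05+[0,0,.065]))
E
```

```text
x -0.1 y 0.0006 z 0.2266 [ 0.6 -0.2 -0. ] 0.0005435369392648728 24.0
0 [[251.0, 84.0], [251.0, 82.0], [251.0, 79.0]]
0.4 [[251.0, 61.0], [251.0, 43.0], [251.0, 23.0]]
0.8 [[250.0, 44.0], [251.0, 15.0], [251.0, -15.0]]
1.2 [[250.0, 35.0], [250.0, 3.0], [250.0, -28.0]]
1.4 [[250.0, 35.0], [250.0, 4.0], [250.0, -25.0]]
[([95, 0, 16, 31, 354], [103.0, 15.0])]
[39, 40, 41, 40, 41, 43, 175, 177, 183, 187, 78, 53, 75, 150, 162, 96, 130, 143, 107, 113, 113, 112, 112, 111, 164, 200, 203, 196, 198, 203, 128, 154, 122, 84, 80, 75, 107, 109, 36]
nose/box proj [250.42799644 143.78744378] [210.04812165 117.13448358]
```

The black grip starts at row 31, which fits the lever being down. The nose edge is at row 144 against a predicted 143.8 for home, and the lever held a hard stop at 29 N. The arm is clear, so I'm handing in.

```bash
python3 -c "
from bench import r
print(r.close_job())"
```

```text
the job is handed in; nothing more can be done
None
```

I handed the job in with the bar home against the stud, the lever at its stop and the arm clear; the hand-in returned no verdict, and I viewed 11 pictures against the limit of 10.

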